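Load the tee casting in the drilling jig

TASK

Lift the aluminium tee casting by its rib onto the blue drilling jig, red end towards the end stop, and push it fully home: long edge flush against both dowels and red end against the stop, flat on the bed. Then, with the casting home, swing the red latch fully across over its base, leaving the casting still tight against all three. Keep the casting upright and leave everything else on the bench alone.

Things in the scene. Friction and masses are not known exactly. Their poses are not given: they have to be found in the camera images.
- casting_center (a point): Loose aluminium tee casting: base plate 140 (x) x 110 (y) x 16 mm, upright rib along the middle of its top, 80 mm long (x), 12 thick (y), 40 tall; 56 mm tall in all, about 0.6 kg. A red stripe crosses the top at its +x end. Grip the rib. This point: middle of the plan, 28 mm above the underside; x along the rib to the red end (70 mm away), y to the left edge (55 mm away), z up.
- casting: The same casting: origin at the centre of its underside, same axes. Smooth metal on metal: it slides on the bed with 1 to 3 N; up to 20 N may be used to press it home.
- edge_front (a point): Point on the casting's long +y edge face (left when looking towards the red end), 48 mm from the middle towards the red end, 8 mm above the underside. It is to meet the dowel nearer the end stop. Axes as the casting.
- edge_rear (a point): Point on the same long +y edge face of the casting, 48 mm from the middle away from the red end, 8 mm above the underside. It is to meet the other dowel. Axes as the casting.
- red_end (a point): Middle of the casting's red (+x) end face, 8 mm above the underside. It is to meet the end stop. Axes as the casting.
- jig: Drilling jig, fixed to the bench: blue bed 240 (x) x 200 (y) x 15 mm. Origin at the centre of its underside; x towards the end stop, y towards the dowels, z up; bed top at z 15 mm. The located casting is turned as the jig, its middle at x 5, y -10 mm, its edge on the dowels at y 45, its red end on the stop at x 75. The -y and -x sides are open for pushing. Latch post at x 5, y 75 mm.
- dowel_front (a point): Top centre of the upright brass dowel nearer the end stop, 12 mm thick, 18 mm tall above the bed; at x 53, y 51 mm in the jig's frame. Axes as the jig.
- dowel_rear (a point): Top centre of the other brass dowel, same size; at x -43, y 51 mm in the jig's frame. Axes as the jig.
- end_stop (a point): Middle of the end stop's face towards the casting, 8 mm above the bed; at x 75, y -10 mm in the jig's frame. The stop is a brass block 14 mm thick, 60 mm wide (y), 22 mm tall above the bed. Axes as the jig.
- latch (a joint): Red latch bar's turn (rad) about its upright post: 0 parked, pointing along the jig's -x; grows anticlockwise seen from above; 1.571 (hard stop) fully across, pointing along the jig's -y over the casting. Light friction (about 1 N at the knob), stays where left. Bar 18 mm wide, 6 thick, reaches 60 mm from the post axis; underside 19.5 mm above the bed, so it passes over the 16 mm base without touching.
- latch_knob (a point): Centre of the black upright knob on the latch bar, 50 mm from the post axis: a cylinder 14 mm thick, 34 mm tall, this point half-way up it (57.5 mm above the bench). Moves with the bar; its x axis points from the knob towards the post.
- can_yellow: Bystander, to be left alone: yellow can with a cardboard star in it, 74 mm across, 105 mm tall; origin under its middle.
- can_green: Bystander, to be left alone: green can with a cardboard star, 80 mm across, 95 mm tall; origin under its middle.
- can_blue: Bystander, to be left alone: blue can with a cardboard star, 74 mm across, 105 mm tall; origin under its middle.
- can_bare: Bystander, to be left alone: bare open tin can, 84 mm across, 90 mm tall; origin under its middle.
- tin_low: Bystander, to be left alone: low red tin with a cardboard star, 80 mm across, 43 mm tall; origin under its middle.
- screwdriver: Bystander, to be left alone: screwdriver lying on the bench; origin under its middle.
- scissors: Bystander, to be left alone: scissors with blue handles lying on the bench, 150 mm long; origin under its middle.
- offcut: Bystander, to be left alone: wood offcut 140 x 60 x 20 mm; origin under its middle.
Mind the look-alikes: they are no part of the job. Several things look just like the casting: the one meant starts farthest from the robot's base.

How it is judged:
By the outcome, as a careful person would: the job done as asked, in the order asked, and still so for the second after the job is handed in, with the robot touching nothing.
It also fails if it takes over 72 s, if anything falls off the work surface, if the arm or the gripper's body presses on something with over 40 N, if the wrist force passes 120 N, or if a joint passes its speed limit or range.

ROBOT

A 6-joint arm with a two-finger parallel gripper is mounted at the origin on the work surface. World frame = base frame: x ahead of the robot, y to its left, z up, the work surface at z = 0. Lengths are in m, angles in rad, forces in N, time in s.
With the tool pointing down it reaches from about 0.25 to 0.725 m from the base axis. Payload 4 kg.
Tool frame: the origin (TCP) lies at the very end of the fingers, on their centre line; the grasp point (between the pads) lies 19 mm behind it; z points along the fingers, y is the line along which they close (so a half turn about z gives the same grasp; the last joint's range is limited). The gripper opens to 85 mm and grips with 20 to 120 N. Pads are 22 mm wide; open, the fingers measure 114 mm over their backs; the gripper's body (76 mm by 85 mm) begins 54 mm behind the grasp point. The pads swing forward as they close: fully open they stand 13 mm farther back than shut.
Start: joints at [1.166, 0.241, 0.005, 1.335, 0, 1.571], TCP at [0.197, 0.46, 0.231] pointing down, gripper open.
Joint ranges: [-2.72, 2.72], [-1.05, 1.87], [-1.09, 1.28], [-1.99, 2.15], [-1.42, 1.44], [-3.14, 3.14]. Speed limits (rad/s): [2.79, 2.79, 3.14, 3.14, 3.14, 3.14].

INTERFACE

Orientations are given as a rotation vector (axis times angle).
In Python, from plant import ctrl gives the robot as it stands. The module is installed in compiled form; this text tells all that it offers.
- The arm moves only by the tool play_rows, never from a script. Its argument "moves" is a list of rows, each an object of numbers: "tx", "ty", "tz": the shift along the world's x, y, z in m; "ax", "ay", "az": the turn, a rotation vector about the world's x, y, z in rad; "jaw": the gripper command: -1 is shut, 1 is fully open, values between are in proportion. In form: [{"tx": .., "ty": .., "tz": .., "ax": .., "ay": .., "az": .., "jaw": ..}, ...]. A call has 1 to 12 rows; each row shifts and turns the commanded pose from where the row before left it; what a row does not reach is not made up. A row lasts 1/12 s, in which the tool goes at most 41.7 mm and 7.16 degrees, less where a joint would pass 70% of its speed; a pose out of reach is approached as far as the arm can. A call with a gripper value outside its range is refused whole. The fingers move at their own pace and stop on an object; "squeeze" is the grip in N (left out, the last holds). Time passes only in rows, so rows that do not move let the fingers close. It gives the time, the measured TCP pose, the force, the opening and the grip force at its end, in the units of the state.
- ctrl.observe(): the state, without advancing time (a new reading comes with each control period).
- ctrl.grab_frame(name): name is "side" or "top"; returns (picture, depth): 384x512x3 uint8, blue, green, red; 384x512 float32, m along the optical axis (not along the pixel's ray), 0 where there is no reading.
- ctrl.camera_info(name): a dict with "mtx" (3x3 intrinsics, pixels), "extrinsics" (4x4, takes a point from world to camera coordinates). Camera axes: x right, y down, z forward; pixel columns grow to the right and rows downward; lengths in m; the calibration is good to about 2 mm. A picture is of the moment at which its call begins. camera_info takes no time and is no camera call.
- ctrl.sign_off(): hands the job in; it is judged then, once.
The state is a dict: "t": time; "q": joint angles; "joint_vel": joint speeds; "joint_torque": joint torques, N m; "tcp_pos": TCP position; "orientation": TCP orientation; "wrist_force": force on the tool from outside, world axes, zero at the start; "moment": the same for the moment, N m; "gripper_width": finger opening in m; "finger_force": force on a finger pad.
Only numpy, scipy, OpenCV 4.12 (cv2) and the standard library are available. Lean on these libraries where they do the work, as an engineer would, in place of code of your own. Each camera call takes 0.05 s, during which the arm holds its last target. There are 200 camera calls.

## Working session

There is one attempt and no reset: what is moved stays moved. The work goes in short steps, Python scripts to look and compute and a tool call to move; the robot and the scene stay as the last step left them, time stands still between calls to the robot, and variables do not carry over. Pictures are saved under pics/ and viewed, at most 10 in all, crops included, and the job is handed in when it is done.

Besides the shell and the picture viewer there is one more tool, called after ">>>" in YAML: its name, and indented under it one key for each argument. play_rows: Moves the arm, as the interface text tells. Its arguments: {"type":"object","properties":{"moves":{"type":"array","items":{"type":"object","properties":{"tx":{"type":"number"},"ty":{"type":"number"},"tz":{"type":"number"},"ax":{"type":"number"},"ay":{"type":"number"},"az":{"type":"number"},"jaw":{"type":"number"}}}},"squeeze":{"type":"number"}},"required":["moves"]}

```bash
mkdir -p pics; cat > h.py <<'E'
import numpy as np, cv2
from plant import ctrl
def grab(n):
    im,d=ctrl.grab_frame(n); np.savez(f'{n}.npz',im=im,d=d); return im,d
def load(n):
    f=np.load(f'{n}.npz'); return f['im'],f['d']
def ray(n,u,v):
    c=ctrl.camera_info(n); R=c['extrinsics'][:3,:3];t=c['extrinsics'][:3,3]
    d=R.T@np.linalg.solve(c['mtx'],[u,v,1.]); return -R.T@t,d
def onz(n,u,v,z):
    o,d=ray(n,u,v); return o+d*(z-o[2])/d[2]
def proj(n,p):
    c=ctrl.camera_info(n); q=c['mtx']@(c['extrinsics'][:3,:3]@np.array(p,float)+c['extrinsics'][:3,3]); return q[:2]/q[2]
def cloud(n,d):
    c=ctrl.camera_info(n); v,u=np.mgrid[:d.shape[0],:d.shape[1]]
    pc=np.stack([u,v,np.ones_like(u)],-1)@np.linalg.inv(c['mtx']).T*d[...,None]
    return (pc-c['extrinsics'][:3,3])@c['extrinsics'][:3,:3]
E
python3 - <<'E'
from h import *
for n in('top','side'):
    im,d=grab(n); cv2.imwrite(f'pics/{n}0.png',cv2.resize(im,(768,576)))
    o,_=ray(n,0,0); print(n,o,ctrl.camera_info(n)['mtx'][0,0])
print({k:np.round(v,3) for k,v in ctrl.observe().items()})
E
```

```text
top [ 0.34635757 -0.02309673  1.65412486] 485.69017109857367
side [ 0.33333689 -0.86631424  0.62228892] 351.24072847012775
{'t': np.float64(0.1), 'q': array([1.166, 0.241, 0.004, 1.335, 0.   , 1.571]), 'joint_vel': array([ 0.   , -0.   ,  0.003, -0.001, -0.   ,  0.003]), 'joint_torque': array([ 0.0000e+00, -3.7314e+01,  2.5301e+01,  1.1000e-02,  0.0000e+00,
        0.0000e+00]), 'tcp_pos': array([0.197, 0.459, 0.231]), 'orientation': array([-6.310e-01, -3.077e+00,  3.000e-03]), 'wrist_force': array([-0.01 ,  0.296,  1.133]), 'moment': array([-0.091, -0.032,  0.012]), 'finger_force': np.float64(0.0), 'gripper_width': np.float64(0.085)}
```

View pics/top0.png

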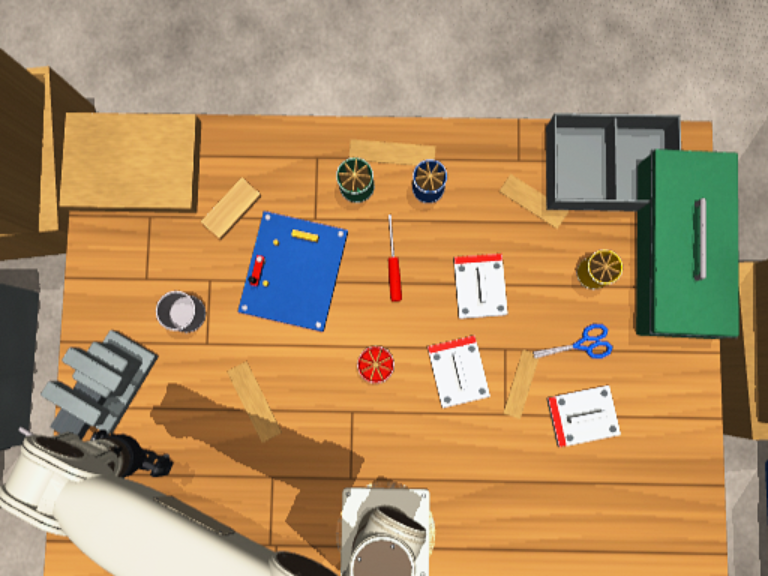

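View pics/side0.png

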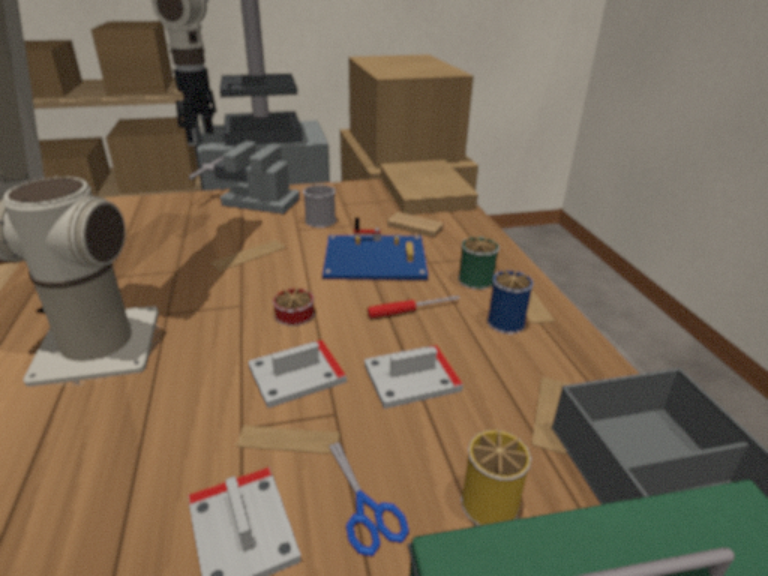

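Both views show three casting look-alikes. In the top picture (768x576) they are at A (481,287), B (460,372) and C (585,415). The jig is at (293,270), with its stop bar at the top (305,236) and its dowels and latch on the left. I'll measure all three castings and the jig.

```bash
cat >> h.py <<'E'
def fit(n,cnt,z):
    c=cv2.convexHull(cnt)[:,0].astype(float)
    P=np.array([onz(n,u,v,z)[:2] for u,v in c])
    (c,s,a)=cv2.minAreaRect((P*1000).astype(np.float32)); return np.array(c)/1000,s,a
def casting(im,n,box,z=.016):
    hsv=cv2.cvtColor(im,cv2.COLOR_BGR2HSV)
    w=cv2.inRange(hsv,(0,0,150),(180,45,255)); r=cv2.inRange(hsv,(0,150,120),(6,255,255))|cv2.inRange(hsv,(174,150,120),(180,255,255))
    k=np.zeros_like(w);x0,y0,x1,y1=box;k[y0:y1,x0:x1]=255
    m=cv2.morphologyEx((w|r)&k,cv2.MORPH_CLOSE,np.ones((7,7)))
    cs=max(cv2.findContours(m,0,cv2.CHAIN_APPROX_NONE)[0],key=cv2.contourArea)
    m2=cv2.drawContours(np.zeros_like(m),[cs],-1,255,-1)
    c,s,a=fit(n,cs,z); v,u=np.nonzero(r&m2); rc=onz(n,u.mean(),v.mean(),z)[:2]
    d=rc-c; a=np.radians(a); th=min((a+k*np.pi/2 for k in range(4)),key=lambda t:-(d@[np.cos(t),np.sin(t)]))
    return c,s,(th+np.pi)%(2*np.pi)-np.pi
E
python3 - <<'E'
from h import *
im,d=load('top')
for nm,(u,v) in dict(A=(481,287),B=(460,372),C=(585,415)).items():
    u,v=u*2//3,v*2//3
    c,s,th=casting(im,'top',(u-29,v-31,u+29,v+31)); print(nm,c,s,np.degrees(th),np.hypot(*c))
hsv=cv2.cvtColor(im,cv2.COLOR_BGR2HSV)
k=np.zeros(im.shape[:2],np.uint8);k[135:225,150:240]=255
b=cv2.inRange(hsv,(105,150,60),(125,255,255))&k
b=cv2.morphologyEx(b,cv2.MORPH_CLOSE,np.ones((5,5)))
cs=max(cv2.findContours(b,0,cv2.CHAIN_APPROX_NONE)[0],key=cv2.contourArea)
c,s,a=fit('top',cs,.015);print('jig',c,s,a)
y=cv2.inRange(hsv,(15,120,100),(35,255,255))&cv2.drawContours(np.zeros_like(b),[cv2.convexHull(cs)],-1,255,-1)
n,l,st,ce=cv2.connectedComponentsWithStats(y)
for i in range(1,n):
    if st[i,4]>2: print(st[i],onz('top',*ce[i],.033))
r=cv2.inRange(hsv,(0,150,120),(6,255,255))&k
v,u=np.nonzero(r);print('latch',onz('top',u.mean(),v.mean(),.04),cv2.minAreaRect(np.c_[u,v].astype(np.float32)))
A=im[130:300,140:420]
cv2.imwrite('pics/crop0.png',cv2.resize(A,None,fx=2.8,fy=2.8,interpolation=cv2.INTER_CUBIC))
P=cloud('top',d)
for nm in [(481,287),(268,270)]: print(P[nm[1]*2//3,nm[0]*2//3])
E
```

```text
A [ 0.54845093 -0.20579825] (140.4449920654297, 108.97514343261719) 5.362408161163339 0.5857912077970675
B [ 0.35447272 -0.15756113] (139.83218383789062, 109.12166595458984) 14.448335647583017 0.3879128973743035
C [ 0.26195862 -0.43671518] (110.51434326171875, 137.15512084960938) 102.44238662719725 0.5092567776541326
jig [0.57580872 0.2198952 ] (198.59405517578125, 237.67201232910156) 77.89907836914062
[195 153  17   8  77] [0.65367365 0.19388215 0.033     ]
[182 160   4   3   9] [0.63771142 0.25817102 0.033     ]
[175 187   4   4  10] [0.54446219 0.27827407 0.033     ]
latch [0.57028348 0.29738034 0.04      ] ((170.7647247314453, 180.44117736816406), (4.6081767082214355, 18.432706832885742), 14.03624439239502)
[ 0.54076184 -0.20152711  0.05469623]
[0.57610092 0.27936595 0.00902809]
```

View pics/crop0.png

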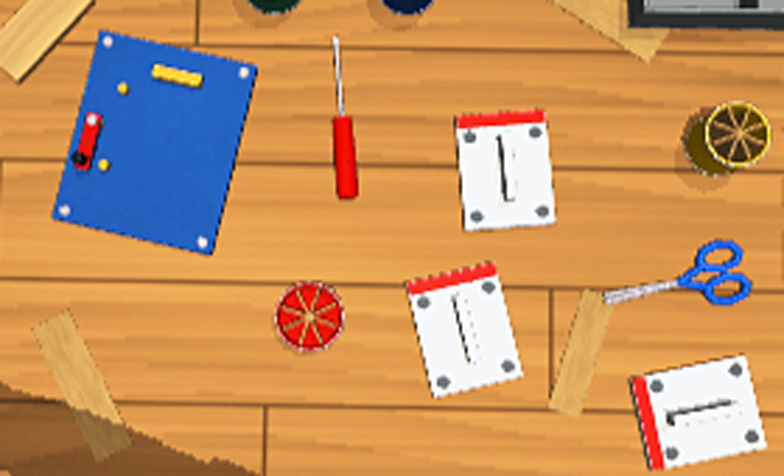

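The crop confirms A: it is upright with its red end up, and the jig's latch is parked. A is 0.586 m from the base, B 0.388 m and C 0.509 m. I choose A at (0.548,-0.206), yaw 5.4°. The jig is at (0.576,0.220), yaw -12.1°.

>>> play_rows:
  moves:
    - {"tx": 0.0185, "ty": -0.035, "az": 0.026, "jaw": 1}
    - {"tx": 0.0185, "ty": -0.035, "az": 0.026, "jaw": 1}
    - {"tx": 0.0185, "ty": -0.035, "az": 0.026, "jaw": 1}
    - {"tx": 0.0185, "ty": -0.035, "az": 0.026, "jaw": 1}
    - {"tx": 0.0185, "ty": -0.035, "az": 0.026, "jaw": 1}
    - {"tx": 0.0185, "ty": -0.035, "az": 0.026, "jaw": 1}
    - {"tx": 0.0185, "ty": -0.035, "az": 0.026, "jaw": 1}
    - {"tx": 0.0185, "ty": -0.035, "az": 0.026, "jaw": 1}
    - {"tx": 0.0185, "ty": -0.035, "az": 0.026, "jaw": 1}
    - {"tx": 0.0185, "ty": -0.035, "az": 0.026, "jaw": 1}
    - {"tx": 0.0185, "ty": -0.035, "az": 0.026, "jaw": 1}
    - {"tx": 0.0185, "ty": -0.035, "az": 0.026, "jaw": 1}
  squeeze: 60

```text
$.moves[0]: bad value
```

```bash
cat >> h.py <<'E'
from scipy.spatial.transform import Rotation as Ro
def st():
    s=ctrl.observe(); R=Ro.from_rotvec(s['orientation']).as_matrix()
    print('t %.2f'%s['t'],'tcp',np.round(s['tcp_pos'],4),'yaz %.2f'%np.degrees(np.arctan2(R[1,1],R[0,1])),'z',np.round(R[:,2],3),'q',np.round(s['q'],2),'F',np.round(s['wrist_force'],1),'w %.4f f %.1f'%(s['gripper_width'],s['finger_force']))
E
python3 -c "from h import *;st()"
```

```text
t 0.10 tcp [0.1967 0.4591 0.2305] yaz 66.81 z [-0.001 -0.002 -1.   ] q [1.17 0.24 0.   1.34 0.   1.57] F [-0.   0.3  1.1] w 0.0854 f 0.0
```

The rows may need every field, so I'll fill them all in.

>>> play_rows:
  moves:
    - {"tx": 0.0185, "ty": -0.035, "tz": 0, "ax": 0, "ay": 0, "az": 0.026, "jaw": 1}
    - {"tx": 0.0185, "ty": -0.035, "tz": 0, "ax": 0, "ay": 0, "az": 0.026, "jaw": 1}
    - {"tx": 0.0185, "ty": -0.035, "tz": 0, "ax": 0, "ay": 0, "az": 0.026, "jaw": 1}
    - {"tx": 0.0185, "ty": -0.035, "tz": 0, "ax": 0, "ay": 0, "az": 0.026, "jaw": 1}
    - {"tx": 0.0185, "ty": -0.035, "tz": 0, "ax": 0, "ay": 0, "az": 0.026, "jaw": 1}
    - {"tx": 0.0185, "ty": -0.035, "tz": 0, "ax": 0, "ay": 0, "az": 0.026, "jaw": 1}
    - {"tx": 0.0185, "ty": -0.035, "tz": 0, "ax": 0, "ay": 0, "az": 0.026, "jaw": 1}
    - {"tx": 0.0185, "ty": -0.035, "tz": 0, "ax": 0, "ay": 0, "az": 0.026, "jaw": 1}
    - {"tx": 0.0185, "ty": -0.035, "tz": 0, "ax": 0, "ay": 0, "az": 0.026, "jaw": 1}
    - {"tx": 0.0185, "ty": -0.035, "tz": 0, "ax": 0, "ay": 0, "az": 0.026, "jaw": 1}
    - {"tx": 0.0185, "ty": -0.035, "tz": 0, "ax": 0, "ay": 0, "az": 0.026, "jaw": 1}
    - {"tx": 0.0185, "ty": -0.035, "tz": 0, "ax": 0, "ay": 0, "az": 0.026, "jaw": 1}
  squeeze: 60

```text
t: 1.1
tcp_pos: [0.4191, 0.0376, 0.2312]
orientation: [-0.144, -3.138, -0.0]
wrist_force: [0.9, 0.9, 0.4]
gripper_width: 0.0856
finger_force: 0.0
```

```bash
python3 -c "from h import *;st()"
```

```text
t 1.10 tcp [0.4191 0.0376 0.2312] yaz 84.74 z [-0.  0. -1.] q [ 0.09  0.08 -0.18  1.3   0.    0.18] F [0.9 0.9 0.4] w 0.0856 f 0.0
```

>>> play_rows:
  moves:
    - {"tx": 0.0185, "ty": -0.0348, "tz": -0.012, "ax": 0, "ay": 0, "az": 0.0266, "jaw": 1}
    - {"tx": 0.0185, "ty": -0.0348, "tz": -0.012, "ax": 0, "ay": 0, "az": 0.0266, "jaw": 1}
    - {"tx": 0.0185, "ty": -0.0348, "tz": -0.012, "ax": 0, "ay": 0, "az": 0.0266, "jaw": 1}
    - {"tx": 0.0185, "ty": -0.0348, "tz": -0.012, "ax": 0, "ay": 0, "az": 0.0266, "jaw": 1}
    - {"tx": 0.0185, "ty": -0.0348, "tz": -0.012, "ax": 0, "ay": 0, "az": 0.0266, "jaw": 1}
    - {"tx": 0.0185, "ty": -0.0348, "tz": -0.012, "ax": 0, "ay": 0, "az": 0.0266, "jaw": 1}
    - {"tx": 0.0185, "ty": -0.0348, "tz": -0.012, "ax": 0, "ay": 0, "az": 0.0266, "jaw": 1}
    - {"tx": 0, "ty": 0, "tz": -0.02, "ax": 0, "ay": 0, "az": 0, "jaw": 1}
    - {"tx": 0, "ty": 0, "tz": 0, "ax": 0, "ay": 0, "az": 0, "jaw": 1}

```text
t: 1.85
tcp_pos: [0.546, -0.2051, 0.1221]
orientation: [0.141, -3.131, -0.005]
wrist_force: [-1.2, 1.0, -1.4]
gripper_width: 0.0852
finger_force: 0.0
```

```bash
python3 - <<'E'
from h import *
st()
im,d=grab('side'); cv2.imwrite('pics/side1.png',cv2.resize(im[160:340,160:360],(800,720))[:600])
E
```

```text
t 1.85 tcp [ 0.546  -0.2051  0.1221] yaz 95.16 z [-0.008  0.003 -1.   ] q [-0.36  0.48  0.06  1.16  0.   -0.45] F [-1.2  1.  -1.4] w 0.0852 f 0.0
```

View pics/side1.png

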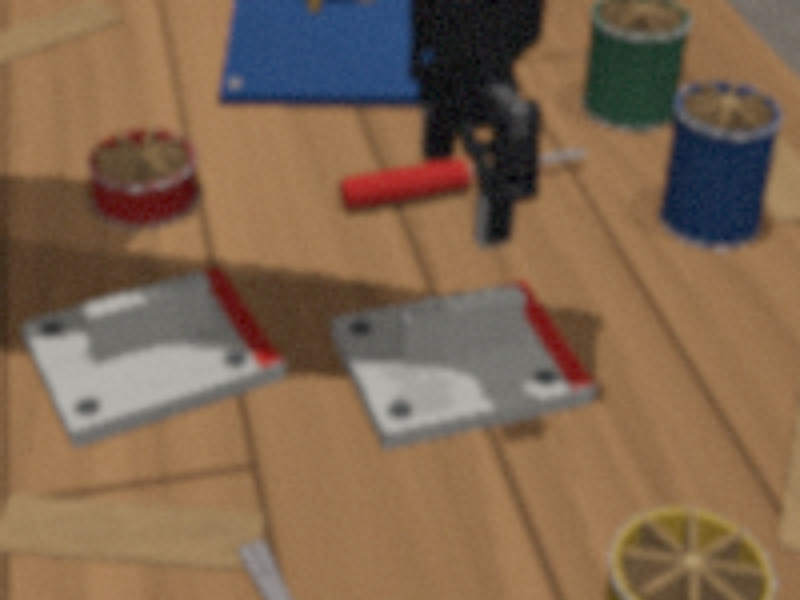

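The gripper, at about (490,150), hangs over casting A (460,360) with its fingers either side of the rib line. Next I descend and grip.

>>> play_rows:
  moves:
    - {"tx": 0, "ty": 0, "tz": -0.03, "ax": 0, "ay": 0, "az": 0, "jaw": 1}
    - {"tx": 0, "ty": 0, "tz": -0.03, "ax": 0, "ay": 0, "az": 0, "jaw": 1}
    - {"tx": 0, "ty": 0, "tz": -0.025, "ax": 0, "ay": 0, "az": 0, "jaw": 1}
    - {"tx": 0, "ty": 0, "tz": -0.014, "ax": 0, "ay": 0, "az": 0, "jaw": 1}
    - {"tx": 0, "ty": 0, "tz": 0, "ax": 0, "ay": 0, "az": 0, "jaw": -1}
    - {"tx": 0, "ty": 0, "tz": 0, "ax": 0, "ay": 0, "az": 0, "jaw": -1}
    - {"tx": 0, "ty": 0, "tz": 0, "ax": 0, "ay": 0, "az": 0, "jaw": -1}
    - {"tx": 0, "ty": 0, "tz": 0, "ax": 0, "ay": 0, "az": 0, "jaw": -1}
    - {"tx": 0, "ty": 0, "tz": 0, "ax": 0, "ay": 0, "az": 0, "jaw": -1}
    - {"tx": 0, "ty": 0, "tz": 0, "ax": 0, "ay": 0, "az": 0, "jaw": -1}
    - {"tx": 0, "ty": 0, "tz": 0, "ax": 0, "ay": 0, "az": 0, "jaw": -1}
    - {"tx": 0, "ty": 0, "tz": 0, "ax": 0, "ay": 0, "az": 0, "jaw": -1}
  squeeze: 60

```text
t: 2.9
tcp_pos: [0.5495, -0.2047, 0.03]
orientation: [-0.146, 3.135, -0.002]
wrist_force: [-1.1, -0.3, 5.4]
gripper_width: 0.0109
finger_force: 60.2
```

```bash
python3 -c "from h import *;st()"
```

```text
t 2.90 tcp [ 0.5495 -0.2047  0.03  ] yaz 95.34 z [ 0.003 -0.001 -1.   ] q [-0.36  0.56 -0.06  0.94 -0.   -0.45] F [-1.1 -0.3  5.4] w 0.0109 f 60.2
```

Gripped, but 8 mm high. I'll open slightly, go lower and regrip.

>>> play_rows:
  moves:
    - {"tx": 0, "ty": 0, "tz": 0, "ax": 0, "ay": 0, "az": 0, "jaw": -0.4}
    - {"tx": 0, "ty": 0, "tz": 0, "ax": 0, "ay": 0, "az": 0, "jaw": -0.4}
    - {"tx": 0, "ty": 0, "tz": -0.008, "ax": 0, "ay": 0, "az": 0, "jaw": -0.4}
    - {"tx": 0, "ty": 0, "tz": 0, "ax": 0, "ay": 0, "az": 0, "jaw": -0.4}
    - {"tx": 0, "ty": 0, "tz": 0, "ax": 0, "ay": 0, "az": 0, "jaw": -1}
    - {"tx": 0, "ty": 0, "tz": 0, "ax": 0, "ay": 0, "az": 0, "jaw": -1}
    - {"tx": 0, "ty": 0, "tz": 0, "ax": 0, "ay": 0, "az": 0, "jaw": -1}
    - {"tx": 0, "ty": 0, "tz": 0, "ax": 0, "ay": 0, "az": 0, "jaw": -1}
    - {"tx": 0, "ty": 0, "tz": 0.03, "ax": 0, "ay": 0, "az": 0, "jaw": -1}
    - {"tx": 0, "ty": 0, "tz": 0.04, "ax": 0, "ay": 0, "az": 0, "jaw": -1}
    - {"tx": 0, "ty": 0, "tz": 0.04, "ax": 0, "ay": 0, "az": 0, "jaw": -1}
    - {"tx": 0, "ty": 0, "tz": 0.03, "ax": 0, "ay": 0, "az": 0, "jaw": -1}
  squeeze: 70

```text
t: 3.9
tcp_pos: [0.5483, -0.2039, 0.1622]
orientation: [-0.147, 3.138, 0.0]
wrist_force: [0.9, -0.3, -5.9]
gripper_width: 0.0115
finger_force: 69.8
```

```bash
python3 - <<'E'
from h import *
ctrl.grab_frame('top') ; st()
im,d=grab('side'); cv2.imwrite('pics/side2.png',cv2.resize(im[100:300,160:360],(600,600)))
st()
E
```

```text
t 3.95 tcp [ 0.5517 -0.2051  0.1691] yaz 95.35 z [ 0.011 -0.004 -1.   ] q [-0.36  0.44  0.12  1.25  0.   -0.45] F [ 1.7 -0.2 -1.1] w 0.0110 f 70.1
t 4.00 tcp [ 0.552  -0.2053  0.1663] yaz 95.35 z [ 0.011 -0.004 -1.   ] q [-0.36  0.44  0.12  1.24  0.   -0.45] F [ 1.3 -0.3 -6.6] w 0.0112 f 69.9
```

View pics/side2.png

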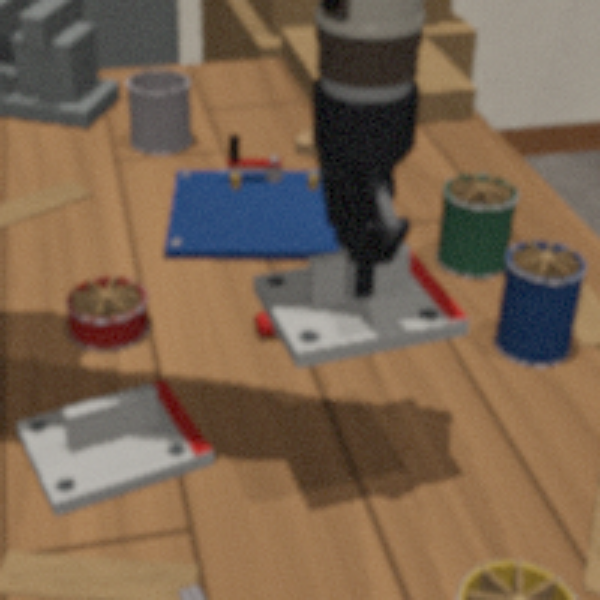

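Casting A hangs upright in the jaws, with its plate around (360,300) and the red end to the right. Next I carry it over the jig.

>>> play_rows:
  moves:
    - {"tx": 0.0014, "ty": 0.018, "tz": 0, "ax": 0, "ay": 0, "az": -0.0254, "jaw": -1}
    - {"tx": 0.0014, "ty": 0.037, "tz": 0, "ax": 0, "ay": 0, "az": -0.0254, "jaw": -1}
    - {"tx": 0.0014, "ty": 0.037, "tz": 0, "ax": 0, "ay": 0, "az": -0.0254, "jaw": -1}
    - {"tx": 0.0014, "ty": 0.037, "tz": 0, "ax": 0, "ay": 0, "az": -0.0254, "jaw": -1}
    - {"tx": 0.0014, "ty": 0.037, "tz": 0, "ax": 0, "ay": 0, "az": -0.0254, "jaw": -1}
    - {"tx": 0.0014, "ty": 0.037, "tz": 0, "ax": 0, "ay": 0, "az": -0.0254, "jaw": -1}
    - {"tx": 0.0014, "ty": 0.037, "tz": 0, "ax": 0, "ay": 0, "az": -0.0254, "jaw": -1}
    - {"tx": 0.0014, "ty": 0.037, "tz": 0, "ax": 0, "ay": 0, "az": -0.0254, "jaw": -1}
    - {"tx": 0.0014, "ty": 0.037, "tz": 0, "ax": 0, "ay": 0, "az": -0.0254, "jaw": -1}
    - {"tx": 0.0014, "ty": 0.037, "tz": 0, "ax": 0, "ay": 0, "az": -0.0254, "jaw": -1}
    - {"tx": 0.0014, "ty": 0.037, "tz": 0, "ax": 0, "ay": 0, "az": -0.0254, "jaw": -1}
    - {"tx": 0.0014, "ty": 0.018, "tz": 0, "ax": 0, "ay": 0, "az": -0.0254, "jaw": -1}

```text
t: 5.0
tcp_pos: [0.563, 0.2064, 0.1568]
orientation: [-0.326, -3.119, -0.001]
wrist_force: [0.2, 0.6, -6.6]
gripper_width: 0.0111
finger_force: 70.0
```

>>> play_rows:
  moves:
    - {"tx": 0, "ty": 0, "tz": -0.025, "ax": 0, "ay": 0, "az": 0, "jaw": -1}
    - {"tx": 0, "ty": 0, "tz": -0.025, "ax": 0, "ay": 0, "az": 0, "jaw": -1}
    - {"tx": 0, "ty": 0, "tz": -0.02, "ax": 0, "ay": 0, "az": 0, "jaw": -1}
    - {"tx": 0, "ty": 0, "tz": 0, "ax": 0, "ay": 0, "az": 0, "jaw": -1}
    - {"tx": 0, "ty": 0, "tz": 0, "ax": 0, "ay": 0, "az": 0, "jaw": -1}
    - {"tx": 0, "ty": 0, "tz": 0, "ax": 0, "ay": 0, "az": 0, "jaw": -1}

```text
t: 5.5
tcp_pos: [0.5651, 0.2018, 0.0899]
orientation: [-0.332, -3.123, 0.001]
wrist_force: [1.0, -0.8, -6.1]
gripper_width: 0.0112
finger_force: 69.8
```

```bash
python3 - <<'E'
from h import *
st()
im,d=grab('top'); cv2.imwrite('pics/top3.png',cv2.resize(im[115:245,130:270],None,fx=4.5,fy=4.5,interpolation=cv2.INTER_CUBIC))
E
```

```text
t 5.50 tcp [0.5651 0.2018 0.0899] yaz 77.87 z [-0.001 -0.    -1.   ] q [0.34 0.53 0.05 1.1  0.   0.55] F [ 1.  -0.8 -6.1] w 0.0112 f 69.8
```

View pics/top3.png

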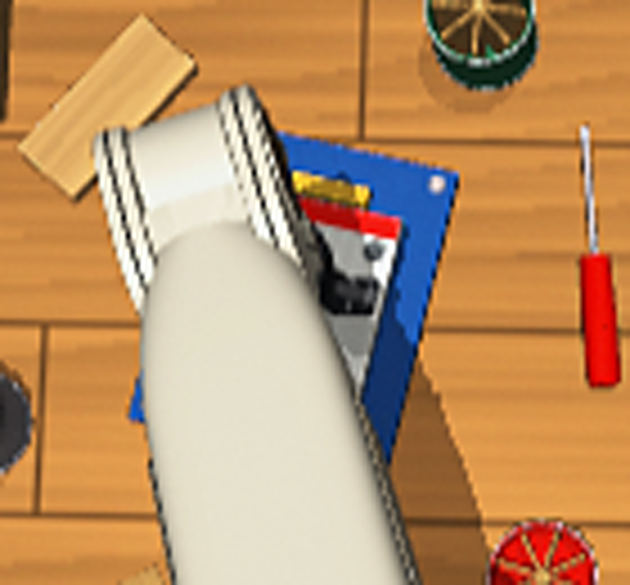

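The casting is over the bed with its red end next to the stop. Its red right corner is at (402,215) in the crop. I'll check its offset in the grip from that corner.

```bash
python3 - <<'E'
from h import *
print(onz('top',130+402/4.5,115+215/4.5,.084),'pred .622 .1333')
E
```

```text
[0.62491287 0.13198262 0.084     ] pred .622 .1333
```

The offset is about 3 mm, so the descent is clear. I go down to just above the bed, then touch.

>>> play_rows:
  moves:
    - {"tx": 0, "ty": 0, "tz": -0.02, "ax": 0, "ay": 0, "az": 0, "jaw": -1}
    - {"tx": 0, "ty": 0, "tz": -0.02, "ax": 0, "ay": 0, "az": 0, "jaw": -1}
    - {"tx": 0, "ty": 0, "tz": -0.008, "ax": 0, "ay": 0, "az": 0, "jaw": -1}
    - {"tx": 0, "ty": 0, "tz": 0, "ax": 0, "ay": 0, "az": 0, "jaw": -1}
    - {"tx": 0, "ty": 0, "tz": 0, "ax": 0, "ay": 0, "az": 0, "jaw": -1}
    - {"tx": 0, "ty": 0, "tz": 0, "ax": 0, "ay": 0, "az": 0, "jaw": -1}

```text
t: 6.05
tcp_pos: [0.5666, 0.2024, 0.044]
orientation: [0.331, 3.121, 0.002]
wrist_force: [0.5, -0.0, -6.4]
gripper_width: 0.011
finger_force: 69.8
```

>>> play_rows:
  moves:
    - {"tx": 0, "ty": 0, "tz": -0.001, "ax": 0, "ay": 0, "az": 0, "jaw": -1}
    - {"tx": 0, "ty": 0, "tz": -0.001, "ax": 0, "ay": 0, "az": 0, "jaw": -1}
    - {"tx": 0, "ty": 0, "tz": -0.001, "ax": 0, "ay": 0, "az": 0, "jaw": -1}
    - {"tx": 0, "ty": 0, "tz": 0, "ax": 0, "ay": 0, "az": 0, "jaw": -1}
    - {"tx": 0, "ty": 0, "tz": 0, "ax": 0, "ay": 0, "az": 0, "jaw": -1}
    - {"tx": 0, "ty": 0, "tz": 0, "ax": 0, "ay": 0, "az": 0, "jaw": -1}

```text
t: 6.55
tcp_pos: [0.5652, 0.202, 0.0393]
orientation: [-0.331, -3.124, 0.0]
wrist_force: [-0.5, 0.1, -7.2]
gripper_width: 0.0111
finger_force: 69.9
```

>>> play_rows:
  moves:
    - {"tx": 0, "ty": 0, "tz": -0.001, "ax": 0, "ay": 0, "az": 0, "jaw": -1}
    - {"tx": 0, "ty": 0, "tz": -0.001, "ax": 0, "ay": 0, "az": 0, "jaw": -1}
    - {"tx": 0, "ty": 0, "tz": 0, "ax": 0, "ay": 0, "az": 0, "jaw": -1}
    - {"tx": 0, "ty": 0, "tz": 0, "ax": 0, "ay": 0, "az": 0, "jaw": -1}
    - {"tx": 0, "ty": 0, "tz": 0, "ax": 0, "ay": 0, "az": 0, "jaw": -1}

```text
t: 6.97
tcp_pos: [0.5652, 0.202, 0.0372]
orientation: [-0.331, -3.124, 0.0]
wrist_force: [0.5, 1.0, -6.4]
gripper_width: 0.0114
finger_force: 69.9
```

>>> play_rows:
  moves:
    - {"tx": 0, "ty": 0, "tz": -0.001, "ax": 0, "ay": 0, "az": 0, "jaw": -1}
    - {"tx": 0, "ty": 0, "tz": 0, "ax": 0, "ay": 0, "az": 0, "jaw": -1}
    - {"tx": 0, "ty": 0, "tz": 0, "ax": 0, "ay": 0, "az": 0, "jaw": -1}
    - {"tx": 0, "ty": 0, "tz": 0, "ax": 0, "ay": 0, "az": 0, "jaw": -1}

```text
t: 7.3
tcp_pos: [0.5652, 0.202, 0.0363]
orientation: [0.331, 3.124, 0.0]
wrist_force: [0.3, 0.3, -6.5]
gripper_width: 0.0113
finger_force: 69.9
```

>>> play_rows:
  moves:
    - {"tx": 0, "ty": 0, "tz": -0.001, "ax": 0, "ay": 0, "az": 0, "jaw": -1}
    - {"tx": 0, "ty": 0, "tz": 0, "ax": 0, "ay": 0, "az": 0, "jaw": -1}
    - {"tx": 0, "ty": 0, "tz": 0, "ax": 0, "ay": 0, "az": 0, "jaw": -1}
    - {"tx": 0, "ty": 0, "tz": 0, "ax": 0, "ay": 0, "az": 0, "jaw": -1}

```text
t: 7.63
tcp_pos: [0.5652, 0.202, 0.0353]
orientation: [-0.331, -3.124, 0.0]
wrist_force: [1.2, 1.4, -7.7]
gripper_width: 0.0113
finger_force: 69.9
```

>>> play_rows:
  moves:
    - {"tx": 0, "ty": 0, "tz": -0.001, "ax": 0, "ay": 0, "az": 0, "jaw": -1}
    - {"tx": 0, "ty": 0, "tz": 0, "ax": 0, "ay": 0, "az": 0, "jaw": -1}
    - {"tx": 0, "ty": 0, "tz": 0, "ax": 0, "ay": 0, "az": 0, "jaw": -1}
    - {"tx": 0, "ty": 0, "tz": 0, "ax": 0, "ay": 0, "az": 0, "jaw": -1}

```text
t: 7.97
tcp_pos: [0.5654, 0.2021, 0.0345]
orientation: [0.331, 3.124, 0.0]
wrist_force: [-0.6, 0.1, -5.8]
gripper_width: 0.0112
finger_force: 70.4
```

>>> play_rows:
  moves:
    - {"tx": 0, "ty": 0, "tz": -0.001, "ax": 0, "ay": 0, "az": 0, "jaw": -1}
    - {"tx": 0, "ty": 0, "tz": 0, "ax": 0, "ay": 0, "az": 0, "jaw": -1}
    - {"tx": 0, "ty": 0, "tz": 0, "ax": 0, "ay": 0, "az": 0, "jaw": -1}
    - {"tx": 0, "ty": 0, "tz": 0, "ax": 0, "ay": 0, "az": 0, "jaw": -1}

```text
t: 8.3
tcp_pos: [0.5655, 0.2021, 0.0344]
orientation: [0.331, 3.123, 0.001]
wrist_force: [-2.7, -1.4, 5.5]
gripper_width: 0.0112
finger_force: 71.6
```

```bash
python3 -c "from h import *;st()"
```

```text
t 8.30 tcp [0.5655 0.2021 0.0344] yaz 77.89 z [ 0.001  0.    -1.   ] q [ 0.34  0.58 -0.01  0.97 -0.    0.55] F [-2.7 -1.4  5.5] w 0.0112 f 71.6
```

It touched down at TCP z 0.0345, with the casting about 8 mm from the stop and 10 mm from the dowels. I ease the pressure and slide towards the dowels (jig +y is world (0.21, 0.98)).

>>> play_rows:
  moves:
    - {"tx": 0, "ty": 0, "tz": 0.0007, "ax": 0, "ay": 0, "az": 0, "jaw": -1}
    - {"tx": 0.0004, "ty": 0.002, "tz": 0, "ax": 0, "ay": 0, "az": 0, "jaw": -1}
    - {"tx": 0.0004, "ty": 0.002, "tz": 0, "ax": 0, "ay": 0, "az": 0, "jaw": -1}
    - {"tx": 0.0004, "ty": 0.002, "tz": 0, "ax": 0, "ay": 0, "az": 0, "jaw": -1}
    - {"tx": 0.0003, "ty": 0.0015, "tz": 0, "ax": 0, "ay": 0, "az": 0, "jaw": -1}
    - {"tx": 0, "ty": 0, "tz": 0, "ax": 0, "ay": 0, "az": 0, "jaw": -1}
    - {"tx": 0, "ty": 0, "tz": 0, "ax": 0, "ay": 0, "az": 0, "jaw": -1}
  squeeze: 30

```text
t: 8.88
tcp_pos: [0.5675, 0.21, 0.0344]
orientation: [0.331, 3.123, 0.001]
wrist_force: [0.2, -0.6, 3.6]
gripper_width: 0.0115
finger_force: 71.6
```

>>> play_rows:
  moves:
    - {"tx": 0.0002, "ty": 0.001, "tz": 0, "ax": 0, "ay": 0, "az": 0, "jaw": -1}
    - {"tx": 0, "ty": 0, "tz": 0, "ax": 0, "ay": 0, "az": 0, "jaw": -1}
    - {"tx": 0, "ty": 0, "tz": 0, "ax": 0, "ay": 0, "az": 0, "jaw": -1}
    - {"tx": 0, "ty": 0, "tz": 0, "ax": 0, "ay": 0, "az": 0, "jaw": -1}

```text
t: 9.22
tcp_pos: [0.5674, 0.2106, 0.0344]
orientation: [0.331, 3.123, 0.001]
wrist_force: [0.9, -1.5, 6.1]
gripper_width: 0.0111
finger_force: 71.9
```

>>> play_rows:
  moves:
    - {"tx": 0.0002, "ty": 0.001, "tz": 0, "ax": 0, "ay": 0, "az": 0, "jaw": -1}
    - {"tx": 0, "ty": 0, "tz": 0, "ax": 0, "ay": 0, "az": 0, "jaw": -1}
    - {"tx": 0, "ty": 0, "tz": 0, "ax": 0, "ay": 0, "az": 0, "jaw": -1}
    - {"tx": 0, "ty": 0, "tz": 0, "ax": 0, "ay": 0, "az": 0, "jaw": -1}

```text
t: 9.55
tcp_pos: [0.5674, 0.2114, 0.0344]
orientation: [0.332, 3.123, -0.0]
wrist_force: [1.1, -2.9, 6.7]
gripper_width: 0.0115
finger_force: 72.0
```

>>> play_rows:
  moves:
    - {"tx": 0.0002, "ty": 0.001, "tz": 0, "ax": 0, "ay": 0, "az": 0, "jaw": -1}
    - {"tx": 0, "ty": 0, "tz": 0, "ax": 0, "ay": 0, "az": 0, "jaw": -1}
    - {"tx": 0, "ty": 0, "tz": 0, "ax": 0, "ay": 0, "az": 0, "jaw": -1}
    - {"tx": 0, "ty": 0, "tz": 0, "ax": 0, "ay": 0, "az": 0, "jaw": -1}

```text
t: 9.88
tcp_pos: [0.5675, 0.2123, 0.0344]
orientation: [0.332, 3.123, -0.0]
wrist_force: [0.0, -3.3, 5.7]
gripper_width: 0.011
finger_force: 72.0
```

>>> play_rows:
  moves:
    - {"tx": 0.0002, "ty": 0.001, "tz": 0, "ax": 0, "ay": 0, "az": 0, "jaw": -1}
    - {"tx": 0, "ty": 0, "tz": 0, "ax": 0, "ay": 0, "az": 0, "jaw": -1}
    - {"tx": 0, "ty": 0, "tz": 0, "ax": 0, "ay": 0, "az": 0, "jaw": -1}
    - {"tx": 0, "ty": 0, "tz": 0, "ax": 0, "ay": 0, "az": 0, "jaw": -1}

```text
t: 10.22
tcp_pos: [0.5676, 0.2128, 0.0344]
orientation: [0.332, 3.124, -0.001]
wrist_force: [-0.1, -4.1, 6.4]
gripper_width: 0.0111
finger_force: 72.1
```

>>> play_rows:
  moves:
    - {"tx": 0.0002, "ty": 0.001, "tz": 0, "ax": 0, "ay": 0, "az": 0, "jaw": -1}
    - {"tx": 0, "ty": 0, "tz": 0, "ax": 0, "ay": 0, "az": 0, "jaw": -1}
    - {"tx": 0, "ty": 0, "tz": 0, "ax": 0, "ay": 0, "az": 0, "jaw": -1}
    - {"tx": 0, "ty": 0, "tz": 0, "ax": 0, "ay": 0, "az": 0, "jaw": -1}

```text
t: 10.55
tcp_pos: [0.5676, 0.2128, 0.0344]
orientation: [0.333, 3.124, -0.004]
wrist_force: [-0.7, -7.1, 7.0]
gripper_width: 0.0114
finger_force: 72.3
```

The dowels are met (TCP stalls and the force rises). Next I slide towards the stop along jig +x, world (0.98, -0.21).

>>> play_rows:
  moves:
    - {"tx": 0.002, "ty": -0.0004, "tz": 0, "ax": 0, "ay": 0, "az": 0, "jaw": -1}
    - {"tx": 0.002, "ty": -0.0004, "tz": 0, "ax": 0, "ay": 0, "az": 0, "jaw": -1}
    - {"tx": 0.001, "ty": -0.0002, "tz": 0, "ax": 0, "ay": 0, "az": 0, "jaw": -1}
    - {"tx": 0, "ty": 0, "tz": 0, "ax": 0, "ay": 0, "az": 0, "jaw": -1}
    - {"tx": 0, "ty": 0, "tz": 0, "ax": 0, "ay": 0, "az": 0, "jaw": -1}
    - {"tx": 0, "ty": 0, "tz": 0, "ax": 0, "ay": 0, "az": 0, "jaw": -1}

```text
t: 11.05
tcp_pos: [0.5705, 0.2122, 0.0344]
orientation: [-0.332, -3.12, 0.004]
wrist_force: [-6.8, -5.6, 10.2]
gripper_width: 0.0111
finger_force: 72.8
```

>>> play_rows:
  moves:
    - {"tx": 0.001, "ty": -0.0002, "tz": 0, "ax": 0, "ay": 0, "az": 0, "jaw": -1}
    - {"tx": 0.001, "ty": -0.0002, "tz": 0, "ax": 0, "ay": 0, "az": 0, "jaw": -1}
    - {"tx": 0, "ty": 0, "tz": 0, "ax": 0, "ay": 0, "az": 0, "jaw": -1}
    - {"tx": 0, "ty": 0, "tz": 0, "ax": 0, "ay": 0, "az": 0, "jaw": -1}
    - {"tx": 0, "ty": 0, "tz": 0, "ax": 0, "ay": 0, "az": 0, "jaw": -1}

```text
t: 11.47
tcp_pos: [0.5722, 0.2118, 0.0344]
orientation: [-0.331, -3.12, 0.004]
wrist_force: [-7.7, -5.3, 11.6]
gripper_width: 0.011
finger_force: 72.8
```

>>> play_rows:
  moves:
    - {"tx": 0, "ty": 0, "tz": 0.001, "ax": 0, "ay": 0, "az": 0, "jaw": -1}
    - {"tx": 0.001, "ty": -0.0002, "tz": 0, "ax": 0, "ay": 0, "az": 0, "jaw": -1}
    - {"tx": 0.001, "ty": -0.0002, "tz": 0, "ax": 0, "ay": 0, "az": 0, "jaw": -1}
    - {"tx": 0, "ty": 0, "tz": 0, "ax": 0, "ay": 0, "az": 0, "jaw": -1}
    - {"tx": 0, "ty": 0, "tz": 0, "ax": 0, "ay": 0, "az": 0, "jaw": -1}
    - {"tx": 0, "ty": 0, "tz": 0, "ax": 0, "ay": 0, "az": 0, "jaw": -1}

```text
t: 11.97
tcp_pos: [0.5741, 0.2114, 0.0344]
orientation: [-0.331, -3.119, 0.004]
wrist_force: [-6.0, -6.3, 7.0]
gripper_width: 0.0113
finger_force: 72.1
```

>>> play_rows:
  moves:
    - {"tx": 0.001, "ty": -0.0002, "tz": 0, "ax": 0, "ay": 0, "az": 0, "jaw": -1}
    - {"tx": 0, "ty": 0, "tz": 0, "ax": 0, "ay": 0, "az": 0, "jaw": -1}
    - {"tx": 0, "ty": 0, "tz": 0, "ax": 0, "ay": 0, "az": 0, "jaw": -1}
    - {"tx": 0, "ty": 0, "tz": 0, "ax": 0, "ay": 0, "az": 0, "jaw": -1}

```text
t: 12.3
tcp_pos: [0.5751, 0.2112, 0.0344]
orientation: [-0.331, -3.119, 0.005]
wrist_force: [-6.4, -5.1, 6.1]
gripper_width: 0.011
finger_force: 72.1
```

>>> play_rows:
  moves:
    - {"tx": 0.001, "ty": -0.0002, "tz": 0, "ax": 0, "ay": 0, "az": 0, "jaw": -1}
    - {"tx": 0, "ty": 0, "tz": 0, "ax": 0, "ay": 0, "az": 0, "jaw": -1}
    - {"tx": 0, "ty": 0, "tz": 0, "ax": 0, "ay": 0, "az": 0, "jaw": -1}
    - {"tx": 0, "ty": 0, "tz": 0, "ax": 0, "ay": 0, "az": 0, "jaw": -1}

```text
t: 12.63
tcp_pos: [0.5761, 0.211, 0.0344]
orientation: [-0.331, -3.119, 0.004]
wrist_force: [-6.1, -6.1, 5.6]
gripper_width: 0.011
finger_force: 72.1
```

>>> play_rows:
  moves:
    - {"tx": 0.001, "ty": -0.0002, "tz": 0, "ax": 0, "ay": 0, "az": 0, "jaw": -1}
    - {"tx": 0, "ty": 0, "tz": 0, "ax": 0, "ay": 0, "az": 0, "jaw": -1}
    - {"tx": 0, "ty": 0, "tz": 0, "ax": 0, "ay": 0, "az": 0, "jaw": -1}
    - {"tx": 0, "ty": 0, "tz": 0, "ax": 0, "ay": 0, "az": 0, "jaw": -1}

```text
t: 12.97
tcp_pos: [0.5771, 0.2108, 0.0344]
orientation: [-0.331, -3.119, 0.004]
wrist_force: [-6.1, -5.1, 7.5]
gripper_width: 0.0111
finger_force: 72.1
```

>>> play_rows:
  moves:
    - {"tx": 0.001, "ty": -0.0002, "tz": 0, "ax": 0, "ay": 0, "az": 0, "jaw": -1}
    - {"tx": 0, "ty": 0, "tz": 0, "ax": 0, "ay": 0, "az": 0, "jaw": -1}
    - {"tx": 0, "ty": 0, "tz": 0, "ax": 0, "ay": 0, "az": 0, "jaw": -1}
    - {"tx": 0, "ty": 0, "tz": 0, "ax": 0, "ay": 0, "az": 0, "jaw": -1}

```text
t: 13.3
tcp_pos: [0.5778, 0.2106, 0.0344]
orientation: [-0.331, -3.119, 0.004]
wrist_force: [-6.5, -5.1, 7.5]
gripper_width: 0.0116
finger_force: 72.2
```

>>> play_rows:
  moves:
    - {"tx": 0.001, "ty": -0.0002, "tz": 0, "ax": 0, "ay": 0, "az": 0, "jaw": -1}
    - {"tx": 0, "ty": 0, "tz": 0, "ax": 0, "ay": 0, "az": 0, "jaw": -1}
    - {"tx": 0, "ty": 0, "tz": 0, "ax": 0, "ay": 0, "az": 0, "jaw": -1}
    - {"tx": 0, "ty": 0, "tz": 0, "ax": 0, "ay": 0, "az": 0, "jaw": -1}

```text
t: 13.63
tcp_pos: [0.5778, 0.2106, 0.0344]
orientation: [-0.331, -3.117, 0.004]
wrist_force: [-8.9, -3.8, 9.2]
gripper_width: 0.0108
finger_force: 72.5
```

The stop is met too. I press a little more both ways, release, and back off upward to look.

>>> play_rows:
  moves:
    - {"tx": 0.001, "ty": 0.0004, "tz": 0, "ax": 0, "ay": 0, "az": 0, "jaw": -1}
    - {"tx": 0, "ty": 0.0005, "tz": 0, "ax": 0, "ay": 0, "az": 0, "jaw": -1}
    - {"tx": 0, "ty": 0, "tz": 0, "ax": 0, "ay": 0, "az": 0, "jaw": -1}
    - {"tx": 0, "ty": 0, "tz": 0, "ax": 0, "ay": 0, "az": 0, "jaw": -1}

```text
t: 13.97
tcp_pos: [0.5777, 0.2106, 0.0344]
orientation: [-0.331, -3.115, 0.007]
wrist_force: [-12.4, -8.1, 11.4]
gripper_width: 0.0111
finger_force: 72.7
```

>>> play_rows:
  moves:
    - {"tx": 0, "ty": 0, "tz": 0, "ax": 0, "ay": 0, "az": 0, "jaw": 0}
    - {"tx": 0, "ty": 0, "tz": 0, "ax": 0, "ay": 0, "az": 0, "jaw": 0}
    - {"tx": 0, "ty": 0, "tz": 0, "ax": 0, "ay": 0, "az": 0, "jaw": 0}
    - {"tx": 0, "ty": 0, "tz": 0, "ax": 0, "ay": 0, "az": 0, "jaw": 0}
    - {"tx": 0, "ty": 0, "tz": 0.03, "ax": 0, "ay": 0, "az": 0, "jaw": 0}
    - {"tx": 0, "ty": 0, "tz": 0.04, "ax": 0, "ay": 0, "az": 0, "jaw": 0}
    - {"tx": 0, "ty": -0.03, "tz": 0.03, "ax": 0, "ay": 0, "az": 0, "jaw": -1}
    - {"tx": 0, "ty": -0.04, "tz": 0, "ax": 0, "ay": 0, "az": 0, "jaw": -1}
    - {"tx": 0, "ty": -0.04, "tz": 0, "ax": 0, "ay": 0, "az": 0, "jaw": -1}
    - {"tx": 0, "ty": -0.03, "tz": 0, "ax": 0, "ay": 0, "az": 0, "jaw": -1}
    - {"tx": 0, "ty": 0, "tz": 0, "ax": 0, "ay": 0, "az": 0, "jaw": -1}
    - {"tx": 0, "ty": 0, "tz": 0, "ax": 0, "ay": 0, "az": 0, "jaw": -1}

```text
t: 14.97
tcp_pos: [0.583, 0.0716, 0.1345]
orientation: [0.337, 3.123, 0.001]
wrist_force: [0.3, 0.1, -0.4]
gripper_width: 0.0
finger_force: 0.0
```

```bash
python3 - <<'E'
from h import *
st()
im,d=grab('top'); im2,_=grab('side')
a=cv2.resize(im[125:235,140:250],(540,540),interpolation=cv2.INTER_CUBIC); cv2.imwrite('pics/top4.png',a)
s=math=None
E
```

```text
t 14.97 tcp [0.583  0.0716 0.1345] yaz 77.70 z [ 0.     0.001 -1.   ] q [0.12 0.47 0.08 1.18 0.   0.34] F [ 0.3  0.1 -0.4] w 0.0000 f 0.0
```

View pics/top4.png

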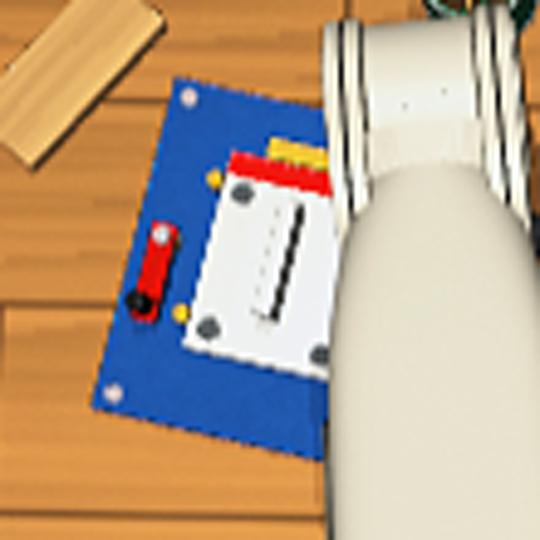

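The picture shows the edge at both dowels, (215,180) and (182,313), and the red end at the stop (298,152). To be sure I press the free -y edge with the closed fingertips.

>>> play_rows:
  moves:
    - {"tx": -0.01, "ty": 0.026, "tz": 0, "ax": 0, "ay": 0, "az": 0, "jaw": -1}
    - {"tx": -0.011, "ty": 0.024, "tz": -0.02, "ax": 0, "ay": 0, "az": 0, "jaw": -1}
    - {"tx": 0, "ty": 0, "tz": -0.035, "ax": 0, "ay": 0, "az": 0, "jaw": -1}
    - {"tx": 0, "ty": 0, "tz": -0.035, "ax": 0, "ay": 0, "az": 0, "jaw": -1}
    - {"tx": 0, "ty": 0, "tz": -0.02, "ax": 0, "ay": 0, "az": 0, "jaw": -1}
    - {"tx": 0, "ty": 0, "tz": 0, "ax": 0, "ay": 0, "az": 0, "jaw": -1}
    - {"tx": 0, "ty": 0, "tz": 0, "ax": 0, "ay": 0, "az": 0, "jaw": -1}
    - {"tx": 0, "ty": 0, "tz": 0, "ax": 0, "ay": 0, "az": 0, "jaw": -1}

```text
t: 15.73
tcp_pos: [0.5629, 0.1243, 0.0257]
orientation: [0.329, 3.122, 0.001]
wrist_force: [0.2, 0.4, -0.6]
gripper_width: 0.0003
finger_force: 0.0
```

>>> play_rows:
  moves:
    - {"tx": 0.0008, "ty": 0.004, "tz": 0, "ax": 0, "ay": 0, "az": 0, "jaw": -1}
    - {"tx": 0.0008, "ty": 0.004, "tz": 0, "ax": 0, "ay": 0, "az": 0, "jaw": -1}
    - {"tx": 0.0008, "ty": 0.004, "tz": 0, "ax": 0, "ay": 0, "az": 0, "jaw": -1}
    - {"tx": 0.0004, "ty": 0.002, "tz": 0, "ax": 0, "ay": 0, "az": 0, "jaw": -1}
    - {"tx": 0, "ty": 0, "tz": 0, "ax": 0, "ay": 0, "az": 0, "jaw": -1}
    - {"tx": 0, "ty": 0, "tz": 0, "ax": 0, "ay": 0, "az": 0, "jaw": -1}

```text
t: 16.23
tcp_pos: [0.5647, 0.1373, 0.0248]
orientation: [0.331, 3.124, 0.0]
wrist_force: [0.1, -0.0, 0.1]
gripper_width: 0.0
finger_force: 0.0
```

>>> play_rows:
  moves:
    - {"tx": 0.0003, "ty": 0.0015, "tz": 0, "ax": 0, "ay": 0, "az": 0, "jaw": -1}
    - {"tx": 0.0003, "ty": 0.0015, "tz": 0, "ax": 0, "ay": 0, "az": 0, "jaw": -1}
    - {"tx": 0, "ty": 0, "tz": 0, "ax": 0, "ay": 0, "az": 0, "jaw": -1}
    - {"tx": 0, "ty": 0, "tz": 0, "ax": 0, "ay": 0, "az": 0, "jaw": -1}
    - {"tx": 0, "ty": 0, "tz": 0, "ax": 0, "ay": 0, "az": 0, "jaw": -1}

```text
t: 16.65
tcp_pos: [0.565, 0.14, 0.0244]
orientation: [-0.332, -3.124, 0.0]
wrist_force: [0.5, -0.4, 0.3]
gripper_width: -0.0002
finger_force: 0.0
```

>>> play_rows:
  moves:
    - {"tx": 0.0003, "ty": 0.0015, "tz": 0, "ax": 0, "ay": 0, "az": 0, "jaw": -1}
    - {"tx": 0, "ty": 0, "tz": 0, "ax": 0, "ay": 0, "az": 0, "jaw": -1}
    - {"tx": 0, "ty": 0, "tz": 0, "ax": 0, "ay": 0, "az": 0, "jaw": -1}
    - {"tx": 0, "ty": 0, "tz": 0, "ax": 0, "ay": 0, "az": 0, "jaw": -1}

```text
t: 16.98
tcp_pos: [0.5654, 0.1416, 0.0245]
orientation: [0.331, 3.124, -0.0]
wrist_force: [-0.3, 0.2, -0.1]
gripper_width: 0.0001
finger_force: 0.0
```

>>> play_rows:
  moves:
    - {"tx": 0.0003, "ty": 0.0015, "tz": 0, "ax": 0, "ay": 0, "az": 0, "jaw": -1}
    - {"tx": 0.0002, "ty": 0.001, "tz": 0, "ax": 0, "ay": 0, "az": 0, "jaw": -1}
    - {"tx": 0, "ty": 0, "tz": 0, "ax": 0, "ay": 0, "az": 0, "jaw": -1}
    - {"tx": 0, "ty": 0, "tz": 0, "ax": 0, "ay": 0, "az": 0, "jaw": -1}
    - {"tx": 0, "ty": 0, "tz": 0, "ax": 0, "ay": 0, "az": 0, "jaw": -1}

```text
t: 17.4
tcp_pos: [0.5659, 0.1441, 0.0245]
orientation: [-0.331, -3.124, 0.0]
wrist_force: [-0.3, 0.3, 0.1]
gripper_width: 0.0001
finger_force: 0.0
```

>>> play_rows:
  moves:
    - {"tx": 0.0003, "ty": 0.0015, "tz": 0, "ax": 0, "ay": 0, "az": 0, "jaw": -1}
    - {"tx": 0, "ty": 0, "tz": 0, "ax": 0, "ay": 0, "az": 0, "jaw": -1}
    - {"tx": 0, "ty": 0, "tz": 0, "ax": 0, "ay": 0, "az": 0, "jaw": -1}
    - {"tx": 0, "ty": 0, "tz": 0, "ax": 0, "ay": 0, "az": 0, "jaw": -1}

```text
t: 17.73
tcp_pos: [0.5664, 0.1457, 0.0246]
orientation: [0.331, 3.124, 0.0]
wrist_force: [0.2, 0.4, 1.0]
gripper_width: 0.0001
finger_force: 0.4
```

>>> play_rows:
  moves:
    - {"tx": 0.0003, "ty": 0.0015, "tz": 0, "ax": 0, "ay": 0, "az": 0, "jaw": -1}
    - {"tx": 0, "ty": 0, "tz": 0, "ax": 0, "ay": 0, "az": 0, "jaw": -1}
    - {"tx": 0, "ty": 0, "tz": 0, "ax": 0, "ay": 0, "az": 0, "jaw": -1}
    - {"tx": 0, "ty": 0, "tz": 0, "ax": 0, "ay": 0, "az": 0, "jaw": -1}

```text
t: 18.07
tcp_pos: [0.5667, 0.1473, 0.0246]
orientation: [0.331, 3.124, 0.0]
wrist_force: [0.2, 0.5, 1.0]
gripper_width: 0.0001
finger_force: 0.7
```

>>> play_rows:
  moves:
    - {"tx": 0.0003, "ty": 0.0013, "tz": 0, "ax": 0, "ay": 0, "az": 0, "jaw": -1}
    - {"tx": 0, "ty": 0, "tz": 0, "ax": 0, "ay": 0, "az": 0, "jaw": -1}
    - {"tx": 0, "ty": 0, "tz": 0, "ax": 0, "ay": 0, "az": 0, "jaw": -1}
    - {"tx": 0, "ty": 0, "tz": 0, "ax": 0, "ay": 0, "az": 0, "jaw": -1}

```text
t: 18.4
tcp_pos: [0.5669, 0.1485, 0.0246]
orientation: [0.331, 3.124, 0.0]
wrist_force: [0.3, 0.2, 2.8]
gripper_width: -0.0003
finger_force: 1.1
```

>>> play_rows:
  moves:
    - {"tx": 0.0002, "ty": 0.001, "tz": 0, "ax": 0, "ay": 0, "az": 0, "jaw": -1}
    - {"tx": 0, "ty": 0, "tz": 0, "ax": 0, "ay": 0, "az": 0, "jaw": -1}
    - {"tx": 0, "ty": 0, "tz": 0, "ax": 0, "ay": 0, "az": 0, "jaw": -1}
    - {"tx": 0, "ty": 0, "tz": 0, "ax": 0, "ay": 0, "az": 0, "jaw": -1}

```text
t: 18.73
tcp_pos: [0.5671, 0.1494, 0.0246]
orientation: [0.331, 3.124, 0.0]
wrist_force: [-0.1, -0.8, 2.7]
gripper_width: 0.0001
finger_force: 1.5
```

```bash
python3 - <<'E'
from h import *
st()
im,d=grab('side')
u,v=proj('side',[.567,.15,.03]).astype(int); print(u,v)
cv2.imwrite('pics/side5.png',cv2.resize(im[v-45:v+30,u-50:u+50],(800,600),interpolation=cv2.INTER_CUBIC))
E
```

```text
t 18.73 tcp [0.5671 0.1494 0.0246] yaz 77.89 z [ 0. -0. -1.] q [ 0.26  0.57 -0.06  0.93 -0.    0.47] F [-0.1 -0.8  2.7] w 0.0001 f 1.5
250 174
```

View pics/side5.png

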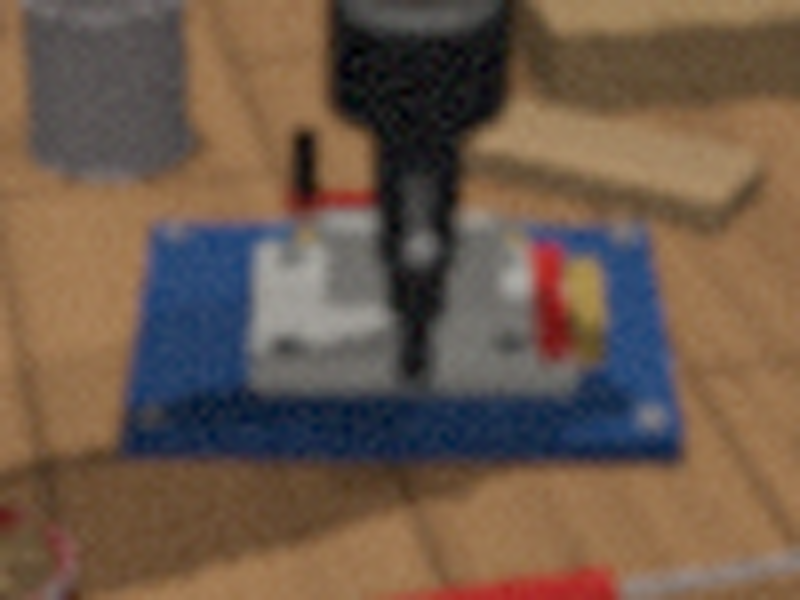

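The fingertip is at the middle of the near edge face, about (415,375), and the red end meets the brass stop at (568,310). Contact is still light, so I press on.

>>> play_rows:
  moves:
    - {"tx": 0.0002, "ty": 0.001, "tz": 0, "ax": 0, "ay": 0, "az": 0, "jaw": -1}
    - {"tx": 0.0002, "ty": 0.001, "tz": 0, "ax": 0, "ay": 0, "az": 0, "jaw": -1}
    - {"tx": 0, "ty": 0, "tz": 0, "ax": 0, "ay": 0, "az": 0, "jaw": -1}
    - {"tx": 0, "ty": 0, "tz": 0, "ax": 0, "ay": 0, "az": 0, "jaw": -1}
    - {"tx": 0, "ty": 0, "tz": 0, "ax": 0, "ay": 0, "az": 0, "jaw": -1}

```text
t: 19.2
tcp_pos: [0.5672, 0.15, 0.0246]
orientation: [-0.333, -3.124, 0.004]
wrist_force: [-0.6, -4.7, 5.1]
gripper_width: -0.0
finger_force: 3.9
```

>>> play_rows:
  moves:
    - {"tx": 0.0002, "ty": 0.001, "tz": 0, "ax": 0, "ay": 0, "az": 0, "jaw": -1}
    - {"tx": 0.0002, "ty": 0.001, "tz": 0, "ax": 0, "ay": 0, "az": 0, "jaw": -1}
    - {"tx": 0, "ty": 0, "tz": 0, "ax": 0, "ay": 0, "az": 0, "jaw": -1}
    - {"tx": 0, "ty": 0, "tz": 0, "ax": 0, "ay": 0, "az": 0, "jaw": -1}
    - {"tx": 0, "ty": 0, "tz": 0, "ax": 0, "ay": 0, "az": 0, "jaw": -1}

```text
t: 19.62
tcp_pos: [0.5672, 0.1502, 0.0246]
orientation: [-0.335, -3.123, 0.01]
wrist_force: [-1.9, -10.0, 7.3]
gripper_width: -0.0001
finger_force: 6.9
```

```bash
python3 -c "from h import *;st();print(ctrl.observe()['moment'])"
```

```text
t 19.62 tcp [0.5672 0.1502 0.0246] yaz 77.77 z [-0.001 -0.006 -1.   ] q [ 0.26  0.57 -0.06  0.94 -0.01  0.48] F [ -1.9 -10.    7.3] w -0.0001 f 6.9
[-2.02755433  0.36673847 -0.0580203 ]
```

It is stalled at 10 N on the dowels. I back off, go round to the -x end and press it the same way.

>>> play_rows:
  moves:
    - {"tx": -0.002, "ty": -0.012, "tz": 0, "ax": 0, "ay": 0, "az": 0, "jaw": -1}
    - {"tx": 0, "ty": 0, "tz": 0.035, "ax": 0, "ay": 0, "az": 0, "jaw": -1}
    - {"tx": 0, "ty": 0, "tz": 0.035, "ax": 0, "ay": 0, "az": 0, "jaw": -1}
    - {"tx": -0.028, "ty": 0.01, "tz": 0.01, "ax": 0, "ay": 0, "az": 0, "jaw": -1}
    - {"tx": -0.028, "ty": 0.025, "tz": 0, "ax": 0, "ay": 0, "az": 0, "jaw": -1}
    - {"tx": -0.028, "ty": 0.028, "tz": 0, "ax": 0, "ay": 0, "az": 0, "jaw": -1}
    - {"tx": 0, "ty": 0.028, "tz": -0.01, "ax": 0, "ay": 0, "az": 0, "jaw": -1}
    - {"tx": 0, "ty": 0, "tz": -0.035, "ax": 0, "ay": 0, "az": 0, "jaw": -1}
    - {"tx": 0, "ty": 0, "tz": -0.035, "ax": 0, "ay": 0, "az": 0, "jaw": -1}
    - {"tx": 0, "ty": 0, "tz": 0, "ax": 0, "ay": 0, "az": 0, "jaw": -1}
    - {"tx": 0, "ty": 0, "tz": 0, "ax": 0, "ay": 0, "az": 0, "jaw": -1}
    - {"tx": 0, "ty": 0, "tz": 0, "ax": 0, "ay": 0, "az": 0, "jaw": -1}

```text
t: 20.62
tcp_pos: [0.4823, 0.2325, 0.0253]
orientation: [0.332, 3.124, 0.001]
wrist_force: [-0.6, 0.2, -0.4]
gripper_width: 0.0004
finger_force: 0.0
```

```bash
python3 -c "from h import *;st()"
```

```text
t 20.62 tcp [0.4823 0.2325 0.0253] yaz 77.87 z [ 0.     0.001 -1.   ] q [ 0.45  0.49 -0.21  0.87  0.    0.66] F [-0.6  0.2 -0.4] w 0.0004 f 0.0
```

>>> play_rows:
  moves:
    - {"tx": 0.005, "ty": -0.0015, "tz": 0, "ax": 0, "ay": 0, "az": 0, "jaw": -1}
    - {"tx": 0.005, "ty": -0.0015, "tz": 0, "ax": 0, "ay": 0, "az": 0, "jaw": -1}
    - {"tx": 0.005, "ty": -0.0012, "tz": 0, "ax": 0, "ay": 0, "az": 0, "jaw": -1}
    - {"tx": 0, "ty": 0, "tz": 0, "ax": 0, "ay": 0, "az": 0, "jaw": -1}
    - {"tx": 0, "ty": 0, "tz": 0, "ax": 0, "ay": 0, "az": 0, "jaw": -1}
    - {"tx": 0, "ty": 0, "tz": 0, "ax": 0, "ay": 0, "az": 0, "jaw": -1}

```text
t: 21.12
tcp_pos: [0.497, 0.2281, 0.0248]
orientation: [0.332, 3.124, 0.0]
wrist_force: [-0.2, 1.0, -0.9]
gripper_width: -0.0001
finger_force: 0.0
```

>>> play_rows:
  moves:
    - {"tx": 0.001, "ty": -0.0002, "tz": 0, "ax": 0, "ay": 0, "az": 0, "jaw": -1}
    - {"tx": 0.001, "ty": -0.0002, "tz": 0, "ax": 0, "ay": 0, "az": 0, "jaw": -1}
    - {"tx": 0, "ty": 0, "tz": 0, "ax": 0, "ay": 0, "az": 0, "jaw": -1}
    - {"tx": 0, "ty": 0, "tz": 0, "ax": 0, "ay": 0, "az": 0, "jaw": -1}
    - {"tx": 0, "ty": 0, "tz": 0, "ax": 0, "ay": 0, "az": 0, "jaw": -1}

```text
t: 21.53
tcp_pos: [0.4987, 0.2279, 0.0244]
orientation: [-0.331, -3.124, 0.0]
wrist_force: [0.0, -0.7, -0.5]
gripper_width: -0.0002
finger_force: 0.0
```

>>> play_rows:
  moves:
    - {"tx": 0.001, "ty": -0.0002, "tz": 0, "ax": 0, "ay": 0, "az": 0, "jaw": -1}
    - {"tx": 0.001, "ty": -0.0002, "tz": 0, "ax": 0, "ay": 0, "az": 0, "jaw": -1}
    - {"tx": 0, "ty": 0, "tz": 0, "ax": 0, "ay": 0, "az": 0, "jaw": -1}
    - {"tx": 0, "ty": 0, "tz": 0, "ax": 0, "ay": 0, "az": 0, "jaw": -1}
    - {"tx": 0, "ty": 0, "tz": 0, "ax": 0, "ay": 0, "az": 0, "jaw": -1}

```text
t: 21.95
tcp_pos: [0.5009, 0.2274, 0.0245]
orientation: [0.331, 3.124, 0.0]
wrist_force: [0.2, -0.3, 0.7]
gripper_width: 0.0003
finger_force: 0.0
```

>>> play_rows:
  moves:
    - {"tx": 0.001, "ty": -0.0002, "tz": 0, "ax": 0, "ay": 0, "az": 0, "jaw": -1}
    - {"tx": 0.001, "ty": -0.0002, "tz": 0, "ax": 0, "ay": 0, "az": 0, "jaw": -1}
    - {"tx": 0, "ty": 0, "tz": 0, "ax": 0, "ay": 0, "az": 0, "jaw": -1}
    - {"tx": 0, "ty": 0, "tz": 0, "ax": 0, "ay": 0, "az": 0, "jaw": -1}
    - {"tx": 0, "ty": 0, "tz": 0, "ax": 0, "ay": 0, "az": 0, "jaw": -1}

```text
t: 22.37
tcp_pos: [0.5009, 0.2273, 0.0242]
orientation: [-0.33, -3.12, -0.0]
wrist_force: [-4.4, 1.3, 3.1]
gripper_width: -0.0002
finger_force: 2.6
```

>>> play_rows:
  moves:
    - {"tx": 0.001, "ty": -0.0002, "tz": 0, "ax": 0, "ay": 0, "az": 0, "jaw": -1}
    - {"tx": 0.001, "ty": -0.0002, "tz": 0, "ax": 0, "ay": 0, "az": 0, "jaw": -1}
    - {"tx": 0, "ty": 0, "tz": 0, "ax": 0, "ay": 0, "az": 0, "jaw": -1}
    - {"tx": 0, "ty": 0, "tz": 0, "ax": 0, "ay": 0, "az": 0, "jaw": -1}
    - {"tx": 0, "ty": 0, "tz": 0, "ax": 0, "ay": 0, "az": 0, "jaw": -1}

```text
t: 22.78
tcp_pos: [0.501, 0.2272, 0.0239]
orientation: [-0.328, -3.117, -0.001]
wrist_force: [-9.3, 2.3, 4.1]
gripper_width: 0.0
finger_force: 4.7
```

It stalled immediately at 9 N, so the red end was already home. Now the latch: I back off, rise, and come down behind the knob on its +y side.

>>> play_rows:
  moves:
    - {"tx": -0.012, "ty": 0.0025, "tz": 0, "ax": 0, "ay": 0, "az": 0, "jaw": -1}
    - {"tx": 0, "ty": 0, "tz": 0.04, "ax": 0, "ay": 0, "az": 0, "jaw": -1}
    - {"tx": 0, "ty": 0, "tz": 0.04, "ax": 0, "ay": 0, "az": 0, "jaw": -1}
    - {"tx": 0, "ty": 0, "tz": 0.036, "ax": 0, "ay": 0, "az": 0, "jaw": -1}
    - {"tx": 0.02, "ty": 0.033, "tz": 0, "ax": 0, "ay": 0, "az": 0, "jaw": -1}
    - {"tx": 0.02, "ty": 0.033, "tz": 0, "ax": 0, "ay": 0, "az": 0, "jaw": -1}
    - {"tx": 0.02, "ty": 0.033, "tz": 0, "ax": 0, "ay": 0, "az": 0, "jaw": -1}
    - {"tx": 0, "ty": 0, "tz": 0, "ax": 0, "ay": 0, "az": 0, "jaw": -1}
    - {"tx": 0, "ty": 0, "tz": 0, "ax": 0, "ay": 0, "az": 0, "jaw": -1}

```text
t: 23.53
tcp_pos: [0.5534, 0.3296, 0.1388]
orientation: [-0.328, -3.124, 0.002]
wrist_force: [-0.4, -1.3, -0.0]
gripper_width: 0.0001
finger_force: 0.0
```

```bash
python3 - <<'E'
from h import *
st()
im,_=grab('side')
# knob: black blob above the bed near expected place
e=proj('side',[.549,.303,.0575]); print(e)
u,v=e.astype(int); c=im[v-20:v+20,u-20:u+20].max(2); m=(c<60).astype(np.uint8)
n,l,s,ce=cv2.connectedComponentsWithStats(m)
for i in range(1,n):
    if s[i,4]>5: print(s[i],ce[i]+[u-20,v-20])
cv2.imwrite('pics/side6.png',cv2.resize(im[v-40:v+35,u-40:u+60],(800,600),interpolation=cv2.INTER_CUBIC))
E
```

```text
t 23.53 tcp [0.5534 0.3296 0.1388] yaz 78.00 z [-0.001 -0.001 -1.   ] q [ 0.54  0.58  0.27  1.27 -0.    0.75] F [-0.4 -1.3 -0. ] w 0.0001 f 0.0
[237.17262018 149.04374479]
[20 17  2  8 16] [237.5 149.5]
```

View pics/side6.png

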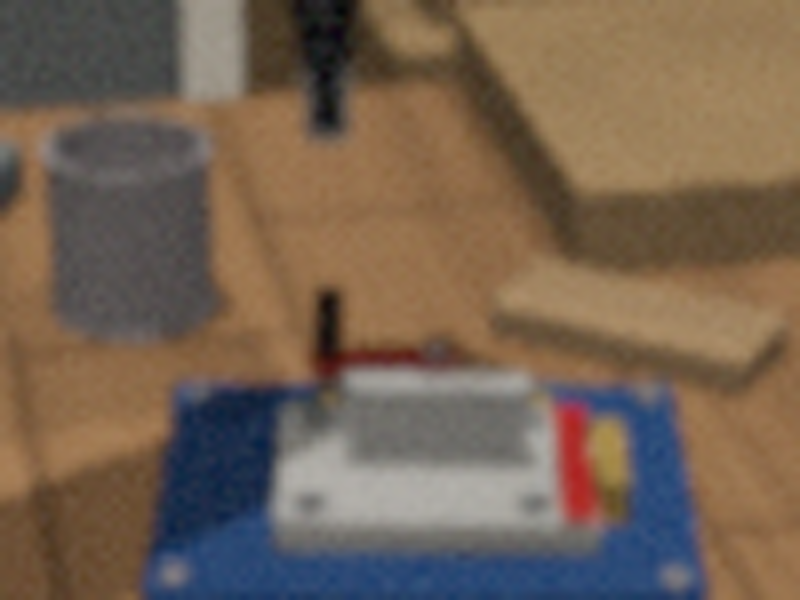

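The knob projects where expected, the casting is home, and the fingers are behind the knob. I go down, close the gap, and work out the arc.

>>> play_rows:
  moves:
    - {"tx": 0, "ty": 0, "tz": -0.035, "ax": 0, "ay": 0, "az": 0, "jaw": -1}
    - {"tx": 0, "ty": 0, "tz": -0.035, "ax": 0, "ay": 0, "az": 0, "jaw": -1}
    - {"tx": 0, "ty": 0, "tz": -0.021, "ax": 0, "ay": 0, "az": 0, "jaw": -1}
    - {"tx": 0, "ty": 0, "tz": 0, "ax": 0, "ay": 0, "az": 0, "jaw": -1}
    - {"tx": -0.0009, "ty": -0.0065, "tz": 0, "ax": 0, "ay": 0, "az": 0, "jaw": -1}
    - {"tx": -0.0009, "ty": -0.0065, "tz": 0, "ax": 0, "ay": 0, "az": 0, "jaw": -1}
    - {"tx": 0, "ty": 0, "tz": 0, "ax": 0, "ay": 0, "az": 0, "jaw": -1}
    - {"tx": 0, "ty": 0, "tz": 0, "ax": 0, "ay": 0, "az": 0, "jaw": -1}

```text
t: 24.25
tcp_pos: [0.5525, 0.3148, 0.0522]
orientation: [0.333, 3.12, 0.003]
wrist_force: [-0.2, 0.1, 0.4]
gripper_width: -0.0003
finger_force: 0.0
```

```bash
python3 - <<'E'
from h import *
st()
P=np.array([.5976,.2921]); p=ctrl.observe()['tcp_pos'][:2]-P
W=[Ro.from_euler('z',6*i,degrees=True).as_matrix()[:2,:2]@p for i in range(16)]
print(np.round(np.diff(W,axis=0)*1000,1).tolist())
E
```

```text
t 24.25 tcp [0.5525 0.3148 0.0522] yaz 77.82 z [ 0.004  0.002 -1.   ] q [ 0.52  0.62  0.12  1.06 -0.    0.73] F [-0.2  0.1  0.4] w -0.0003 f 0.0
[[-2.1, -4.8], [-1.6, -5.0], [-1.1, -5.2], [-0.5, -5.3], [0.0, -5.3], [0.6, -5.3], [1.1, -5.2], [1.7, -5.0], [2.2, -4.8], [2.7, -4.6], [3.1, -4.3], [3.6, -3.9], [3.9, -3.5], [4.3, -3.1], [4.6, -2.6]]
```

>>> play_rows:
  moves:
    - {"tx": -0.0021, "ty": -0.0048, "tz": 0, "ax": 0, "ay": 0, "az": 0.1047, "jaw": -1}
    - {"tx": -0.0016, "ty": -0.005, "tz": 0, "ax": 0, "ay": 0, "az": 0.1047, "jaw": -1}
    - {"tx": -0.0011, "ty": -0.0052, "tz": 0, "ax": 0, "ay": 0, "az": 0.1047, "jaw": -1}
    - {"tx": -0.0005, "ty": -0.0053, "tz": 0, "ax": 0, "ay": 0, "az": 0.1047, "jaw": -1}
    - {"tx": 0, "ty": -0.0053, "tz": 0, "ax": 0, "ay": 0, "az": 0.1047, "jaw": -1}
    - {"tx": 0, "ty": 0, "tz": 0, "ax": 0, "ay": 0, "az": 0, "jaw": -1}
    - {"tx": 0, "ty": 0, "tz": 0, "ax": 0, "ay": 0, "az": 0, "jaw": -1}

```text
t: 24.83
tcp_pos: [0.5465, 0.2896, 0.0509]
orientation: [-0.483, 3.102, 0.001]
wrist_force: [0.5, 0.6, -0.3]
gripper_width: 0.0001
finger_force: 0.0
```

>>> play_rows:
  moves:
    - {"tx": 0.0006, "ty": -0.0053, "tz": 0, "ax": 0, "ay": 0, "az": 0.1047, "jaw": -1}
    - {"tx": 0.0011, "ty": -0.0052, "tz": 0, "ax": 0, "ay": 0, "az": 0.1047, "jaw": -1}
    - {"tx": 0.0017, "ty": -0.005, "tz": 0, "ax": 0, "ay": 0, "az": 0.1047, "jaw": -1}
    - {"tx": 0.0022, "ty": -0.0048, "tz": 0, "ax": 0, "ay": 0, "az": 0.1047, "jaw": -1}
    - {"tx": 0.0027, "ty": -0.0046, "tz": 0, "ax": 0, "ay": 0, "az": 0.1047, "jaw": -1}
    - {"tx": 0.0031, "ty": -0.0043, "tz": 0, "ax": 0, "ay": 0, "az": 0.1047, "jaw": -1}
    - {"tx": 0, "ty": 0, "tz": 0, "ax": 0, "ay": 0, "az": 0, "jaw": -1}
    - {"tx": 0, "ty": 0, "tz": 0, "ax": 0, "ay": 0, "az": 0, "jaw": -1}

```text
t: 25.5
tcp_pos: [0.5575, 0.2604, 0.0499]
orientation: [-1.417, 2.803, -0.0]
wrist_force: [0.5, 0.5, -0.5]
gripper_width: -0.0003
finger_force: 0.0
```

```bash
python3 - <<'E'
from h import *
st()
p=ctrl.observe()['tcp_pos'][:2]-np.array([.5976,.2921]); p=Ro.from_euler('z',12.1,degrees=True).as_matrix()[:2,:2]@p
print('tcp rel post in jig frame',p)
E
```

```text
t 25.50 tcp [0.5575 0.2604 0.0499] yaz 143.62 z [ 0.001  0.    -1.   ] q [ 0.44  0.59  0.05  1.03 -0.   -0.5 ] F [ 0.5  0.5 -0.5] w -0.0003 f 0.0
tcp rel post in jig frame [-0.03261592 -0.03938048]
```

>>> play_rows:
  moves:
    - {"tx": 0.0036, "ty": -0.0039, "tz": 0, "ax": 0, "ay": 0, "az": 0.1047, "jaw": -1}
    - {"tx": 0.0039, "ty": -0.0035, "tz": 0, "ax": 0, "ay": 0, "az": 0.1047, "jaw": -1}
    - {"tx": 0.0043, "ty": -0.0031, "tz": 0, "ax": 0, "ay": 0, "az": 0.1047, "jaw": -1}
    - {"tx": 0, "ty": 0, "tz": 0, "ax": 0, "ay": 0, "az": 0, "jaw": -1}
    - {"tx": 0, "ty": 0, "tz": 0, "ax": 0, "ay": 0, "az": 0, "jaw": -1}

```text
t: 25.92
tcp_pos: [0.5677, 0.2504, 0.0494]
orientation: [1.839, -2.545, -0.002]
wrist_force: [-3.7, 1.3, 2.3]
gripper_width: 0.0001
finger_force: 2.1
```

>>> play_rows:
  moves:
    - {"tx": 0.0023, "ty": -0.0013, "tz": 0, "ax": 0, "ay": 0, "az": 0.0524, "jaw": -1}
    - {"tx": 0.0023, "ty": -0.0013, "tz": 0, "ax": 0, "ay": 0, "az": 0.0524, "jaw": -1}
    - {"tx": 0, "ty": 0, "tz": 0, "ax": 0, "ay": 0, "az": 0, "jaw": -1}
    - {"tx": 0, "ty": 0, "tz": 0, "ax": 0, "ay": 0, "az": 0, "jaw": -1}

```text
t: 26.25
tcp_pos: [0.5677, 0.2488, 0.0493]
orientation: [1.969, -2.439, -0.013]
wrist_force: [-15.4, 3.3, 10.1]
gripper_width: 0.0
finger_force: 7.9
```

```bash
python3 - <<'E'
from h import *
st()
im,_=grab('side')
u,v=proj('side',[.58,.24,.05]).astype(int)
cv2.imwrite('pics/side7.png',cv2.resize(im[v-40:v+35,u-50:u+50],(800,600),interpolation=cv2.INTER_CUBIC))
E
```

```text
t 26.25 tcp [0.5677 0.2488 0.0493] yaz 167.85 z [-0.011  0.002 -1.   ] q [ 0.41  0.61  0.08  1.05  0.01 -0.95] F [-15.4   3.3  10.1] w 0.0000 f 7.9
```

View pics/side7.png

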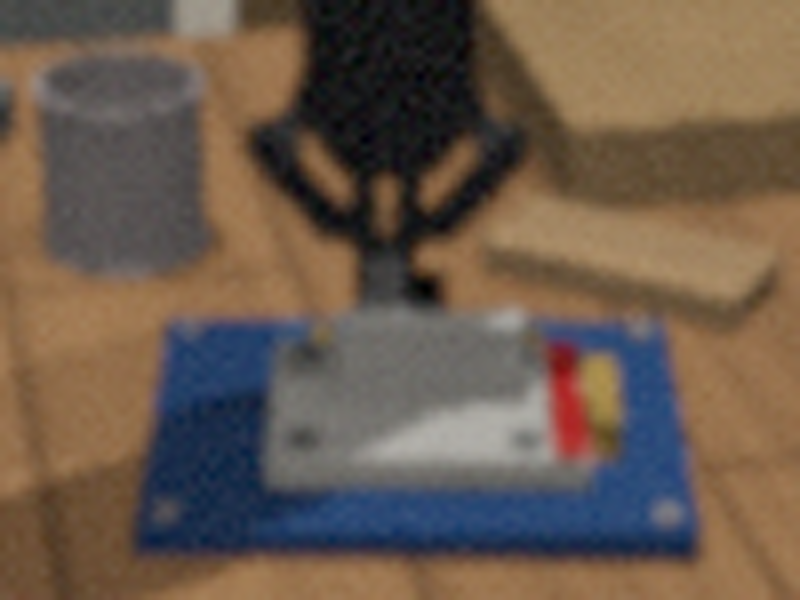

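The push stalled at 15 N, with the black knob beside the fingertip at (425,290): the latch is on its hard stop. I back away, rise, and clear the view for a numeric check.

>>> play_rows:
  moves:
    - {"tx": -0.008, "ty": 0.002, "tz": 0, "ax": 0, "ay": 0, "az": 0, "jaw": -1}
    - {"tx": -0.008, "ty": 0.002, "tz": 0.01, "ax": 0, "ay": 0, "az": 0, "jaw": -1}
    - {"tx": 0, "ty": 0, "tz": 0.04, "ax": 0, "ay": 0, "az": 0, "jaw": -1}
    - {"tx": 0, "ty": 0, "tz": 0.04, "ax": 0, "ay": 0, "az": 0, "jaw": -1}
    - {"tx": 0, "ty": 0, "tz": 0.04, "ax": 0, "ay": 0, "az": 0, "jaw": -1}
    - {"tx": -0.02, "ty": -0.035, "tz": 0, "ax": 0, "ay": 0, "az": 0, "jaw": -1}
    - {"tx": -0.02, "ty": -0.035, "tz": 0, "ax": 0, "ay": 0, "az": 0, "jaw": -1}
    - {"tx": -0.02, "ty": -0.035, "tz": 0, "ax": 0, "ay": 0, "az": 0, "jaw": -1}
    - {"tx": -0.02, "ty": -0.035, "tz": 0, "ax": 0, "ay": 0, "az": 0, "jaw": -1}
    - {"tx": -0.02, "ty": -0.035, "tz": 0, "ax": 0, "ay": 0, "az": 0, "jaw": -1}
    - {"tx": -0.02, "ty": -0.035, "tz": 0, "ax": 0, "ay": 0, "az": 0, "jaw": -1}
    - {"tx": -0.02, "ty": -0.035, "tz": 0, "ax": 0, "ay": 0, "az": 0, "jaw": -1}

```text
t: 27.3
tcp_pos: [0.4168, 0.0048, 0.1804]
orientation: [-1.972, 2.444, -0.004]
wrist_force: [0.7, -0.7, -0.1]
gripper_width: -0.0
finger_force: 0.0
```

```bash
python3 - <<'E'
from h import *
st()
im,_=grab('top'); J=np.array([.5758,.2199]); c,s=np.cos(np.radians(12.1)),np.sin(np.radians(12.1)); R=np.array([[c,-s],[s,c]])
C,S,th=casting(im,'top',(165,150,240,215),.031); print('casting jig-frame mm',R@(C-J)*1000,S,'yaw',np.degrees(th))
hsv=cv2.cvtColor(im,cv2.COLOR_BGR2HSV)
r=cv2.inRange(hsv,(0,150,100),(6,255,255))|cv2.inRange(hsv,(174,150,100),(180,255,255)); r[:145]=0;r[230:]=0;r[:,:150]=0;r[:,235:]=0
n,l,stt,ce=cv2.connectedComponentsWithStats(r)
for i in range(1,n):
    if stt[i,4]>8:
        v,u=np.nonzero(l==i); Q=np.array([R@(onz('top',a,b,.038)[:2]-J) for a,b in zip(u,v)])*1000
        w=cv2.minAreaRect(Q.astype(np.float32)); print('red',Q.mean(0),w)
k=(im.max(2)<50).astype(np.uint8);k[:150]=0;k[215:]=0;k[:,:165]=0;k[:,225:]=0
n,l,stt,ce=cv2.connectedComponentsWithStats(k)
for i in range(1,n):
    if stt[i,4]>6: print('black',stt[i,4],R@(onz('top',*ce[i],.0745)[:2]-J)*1000)
E
```

```text
t 27.30 tcp [0.4168 0.0048 0.1804] yaz 167.79 z [ 0.003 -0.001 -1.   ] q [ 0.01  0.11 -0.3   1.17 -0.   -1.35] F [ 0.7 -0.7 -0.1] w -0.0000 f 0.0
casting jig-frame mm [ 4.34087791 10.99698277] (149.8768310546875, 139.6668701171875) yaw -12.026275634765605
red [ 65.69447383 -10.18967362] ((65.80076599121094, -10.077430725097656), (14.81875228881836, 107.10279846191406), 0.3770448565483093)
red [ 4.41518782 53.5467056 ] ((4.746514797210693, 51.928001403808594), (40.91559982299805, 16.276824951171875), 87.05504608154297)
black 14 [ 2.61312022 22.46519105]
```

The latch bar lies along the jig's -y at x ≈ 5. The red stripe is centred at y -10.2 mm and square to the jig. Everything checks out, so I hand in.

```bash
python3 -c "from plant import ctrl;print(ctrl.sign_off())"
```

```text
the job is handed in; nothing more can be done
None
```

I put the farthest casting on the jig with its red end to the stop, pressed it home against both dowels and the stop (about 10 N each way), swung the latch to its hard stop and handed in at about 27 s; sign-off gave no verdict, and the last top view couldn't measure casting seating exactly because the latch bar was over it.

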